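Build up a foreline stack on the pump stand

ROBOT

A 6-joint arm with a two-finger parallel gripper is mounted at the origin on the work surface. World frame = base frame: x ahead of the robot, y to its left, z up, the work surface at z = 0. Lengths are in m, angles in rad, forces in N, time in s.
With the tool pointing down it reaches from about 0.35 to 0.775 m from the base axis. Payload 5.5 kg.
Tool frame: the origin (TCP) lies between the finger pads; the fingertips stand 8 mm ahead of it and the grasp point (between the pads) lies 11 mm behind it; z points along the fingers, y is the line along which they close (so a half turn about z gives the same grasp; the last joint's range is limited). The gripper opens to 85 mm and grips with 20 to 120 N. Pads are 22 mm wide; open, the fingers measure 114 mm over their backs; the gripper's body (76 mm by 85 mm) begins 54 mm behind the grasp point. The pads swing forward as they close: fully open they stand 13 mm farther back than shut.
Start: joints at [-1.352, 0.313, 0.046, 1.304, 0, 1.431], TCP at [0.202, -0.538, 0.239] pointing down, gripper open.
Joint ranges: [-2.76, 2.76], [-0.86, 1.69], [-1.03, 1.26], [-2.2, 2.34], [-1.47, 1.5], [-3.14, 3.14]. Speed limits (rad/s): [2.57, 2.57, 3.14, 3.14, 3.14, 3.14].

INTERFACE

Orientations are given as a unit quaternion [w, x, y, z].
In Python, from workcell import status, vision, job gives the robot as it stands. The module is installed in compiled form; this text tells all that it offers.
- The arm moves only by the tool apply_moves, never from a script. Its argument "moves" is one flat list of numbers, 6 for each row, row after row: the shift along the world's x, y, z in units of 25 mm (1.0 is 25 mm), then the turn, a rotation vector about the world's x, y, z in rad. In form: [x, y, z, rx, ry, rz, x, y, z, rx, ry, rz, ...]. A call has 1 to 20 rows; each row is the pose to reach, as a shift and turn from the pose commanded when the call began; what a row does not reach only later rows make up. A row lasts 1/12 s, in which the tool goes at most 41.7 mm and 7.16 degrees, less where a joint would pass 70% of its speed; a pose out of reach is approached as far as the arm can. A call with a gripper value outside its range is refused whole. "claw" is the opening in per cent of the stroke, from 0 (shut) to 100 (fully open), set as the call begins (left out, the last holds). The fingers move at their own pace and stop on an object; "newtons" is the grip in N (left out, the last holds). Time passes only in rows, so rows that repeat a pose let the fingers close. It gives the time, the measured TCP pose, the force, the opening and the grip force at its end, in the units of the state.
- status.get_state(): the state, without advancing time (a new reading comes with each control period).
- vision.read_camera(name): name is "scene" or "top" or "wrist"; returns a dict with "image" (420x560x3 uint8, blue, green, red), "camera_matrix" (3x3 intrinsics, pixels), "dist_coeffs" ([k1, k2, p1, p2, k3] as OpenCV has them; the pictures are not rectified), "camera_from_world" (4x4, takes a point from world to camera coordinates). Camera axes: x right, y down, z forward; pixel columns grow to the right and rows downward; lengths in m; the calibration is good to about 2 mm. A picture is of the moment at which its call begins. There is no depth.
- job.hand_in(): hands the job in; it is judged then, once.
The state is a dict: "clock": time; "joint_pos": joint angles; "qvel": joint speeds; "tau": joint torques, N m; "tcp_pos": TCP position; "orientation": TCP orientation; "wrist_force": force on the tool from outside, world axes, zero at the start; "ft_torque": the same for the moment, N m; "finger_gap": finger opening in m; "grip_force": force on a finger pad.
Only numpy, scipy, OpenCV 4.12 (cv2) and the standard library are available. Lean on these libraries where they do the work, as an engineer would, in place of code of your own. Each camera call takes 0.05 s, during which the arm holds its last target. There are 200 camera calls.

TASK

Build up the vacuum foreline on the pump stand so that I can clamp it: first take the yellow dust cap off the stand's upright flange and lay it flat in the white tray, then stack on that flange, in this order, the centring ring with the green seal, the trap, the centring ring with the black seal and last the steel blank. Each piece must sit level and fully home in the one below, with everything let go. Leave the two clamps and the bottle where they are.

Things in the scene. Friction and masses are not known exactly. Their poses are not given: they have to be found in the camera images.
- port (a point): Centre of the top face of the fixed pump stand's upright steel flange, 105 mm above the table; z up, x along the stand's horizontal pipe (pipe and clamped ends up to 76 mm high, 72 mm wide; valve with black wheel 147 mm off along +x, 112 mm high). Flange 55 mm across; recess in its face 41 mm wide, 4 mm deep. The yellow cap sits on it at the start.
- cap_center (a point): Centre of the disc of the yellow plastic dust cap, z up its axis. Disc 57 mm across, 10 mm thick (5 mm above and below this point); below it a plug 3.5 mm deep sits loosely in the flange's recess and lifts straight off. On the flange this point is 5 mm above the flange's face; lying plug down it is 8.5 mm above the surface. 30 g.
- tray_in (a point): Centre of the inner floor of the white plastic tray, fixed to the table, open on top. Inside 162 mm along its x and 142 mm along its y; walls 4 mm thick, 20 mm high from the table; floor 4 mm thick. z up.
- green_ring_center (a point): Centre of the centring ring with the GREEN rubber seal, z its axis. Seal: widest part, 56 mm across, 5 mm thick (2.5 mm above and below this point); grip it there. From each face a steel spigot, closed by a screen, stands 3.5 mm, tapering from 37.6 to 32.4 mm across; it drops into a 41 mm recess. Lies flat, 12 mm high, same both ways up. Seated, this point is 2.5 mm above the flange face below. 40 g.
- black_ring_center (a point): Centre of the centring ring with the BLACK rubber seal, z its axis; otherwise the same as the ring with the green seal: seal 56 mm across and 5 mm thick, spigots of 3.5 mm above and below it, 12 mm high overall. Seated on the trap, this point is 37.5 mm above the trap's centre. 40 g.
- trap_center (a point): Centre, half-way up, of the trap: an upright steel canister with a blue band, 70 mm high, z up its axis. Body 58 mm across from 15 to 55 mm of its height (grip it there); flange 55 mm across at each end, with a recess 41 mm wide and 4 mm deep in its top and bottom faces. Seated on the green ring, this point is 37.5 mm above that ring's centre. 280 to 460 g.
- blank_center (a point): Centre, half-way up, of the blank: a plain round steel disc 55 mm across and 12 mm high, lying right way up, z up; recess 41 mm wide and 4 mm deep in its underside only. Seated on the black ring, this point is 8.5 mm above that ring's centre. 130 g.
- clamp_a: Bystander, to be left alone: aluminium ring clamp lying flat, 75 mm across and 16 mm high, with a bolt lug to 59 mm from the centre. Origin at the centre of its underside.
- clamp_b: Bystander, to be left alone: second aluminium ring clamp like clamp_a. Origin at the centre of its underside.
- bottle: Bystander, to be left alone: white bottle with a red cap, 60 mm across, 150 mm high. Origin at the centre of its underside.
Mind the look-alikes: they are no part of the job. What is shaped like the part that bears black_ring_center but blue or brown is not meant. Of the things that look like the part that bears trap_center, the smaller one is meant.

How it is judged:
By the outcome, as a careful person would: the job done as asked, in the order asked, and still so for the second after the job is handed in, with the robot touching nothing.
It also fails if it takes over 106 s, if anything falls off the work surface, if the arm or the gripper's body presses on something with over 40 N, if the wrist force passes 120 N, or if a joint passes its speed limit or range.

## Working session

There is one attempt and no reset: what is moved stays moved. The work goes in short steps, Python scripts to look and compute and a tool call to move; the robot and the scene stay as the last step left them, time stands still between calls to the robot, and variables do not carry over. Pictures are saved under pics/ and viewed, at most 19 in all, crops included, and the job is handed in when it is done.

Besides the shell and the picture viewer there is one more tool, called after "Request:" by a JSON object that holds its "fn" and its "kwargs". apply_moves: Moves the arm, as the interface text tells. Its arguments: {"type":"object","properties":{"moves":{"type":"array","items":{"type":"number"}},"claw":{"type":"number"},"newtons":{"type":"number"}},"required":["moves"]}

```bash
mkdir -p pics
cat > h.py <<'E'
import numpy as np, cv2
from workcell import status, vision, job
def shot(n,f):
    r=vision.read_camera(n); cv2.imwrite('pics/'+f+'.png',r['image']); np.savez('pics/'+f,**{k:np.array(v) for k,v in r.items()}); return r
def load(f): return dict(np.load('pics/'+f+'.npz'))
def w(r,u,v,z):
    p=cv2.undistortPoints(np.array([[[u,v]]],float),r['camera_matrix'],r['dist_coeffs'])[0,0]
    T=np.array(r['camera_from_world']); R=T[:3,:3]; c=-R.T@T[:3,3]; d=R.T@np.array([p[0],p[1],1])
    return c+d*(z-c[2])/d[2]
def pix(r,P):
    T=np.array(r['camera_from_world']); return cv2.projectPoints(np.array(P,float).reshape(-1,3),cv2.Rodrigues(T[:3,:3])[0],T[:3,3],r['camera_matrix'],r['dist_coeffs'])[0][:,0]
E
python3 - <<'E'
from h import *
for n in ['scene','top','wrist']:
    r=shot(n,n+'0'); T=r['camera_from_world']; print(n,(-T[:3,:3].T@T[:3,3]).round(3),T[2,:3].round(2),r['camera_matrix'][0,0])
print(status.get_state())
E
```

```text
scene [ 1.31  -0.011  0.764] [-0.74  0.07 -0.67] 396.9534575464859
top [0.346 0.051 1.108] [ 0.23  0.01 -0.97] 405.26260114259736
wrist [ 0.27  -0.512  0.373] [-0.27 -0.1  -0.96] 328.4553806592237
{'clock': 0.15, 'joint_pos': array([-1.35160837e+00,  3.13838951e-01,  4.52186561e-02,  1.30363796e+00,
       -9.75927920e-06,  1.43122836e+00]), 'qvel': array([ 0.00240712, -0.00407009,  0.00427654,  0.00012576, -0.00220758,
       -0.00072598]), 'tau': array([ 3.03189503e-03, -4.81061089e+01,  2.98817557e+01,  1.39634701e-02,
       -1.98658431e-04, -1.08084276e-05]), 'tcp_pos': array([ 0.20180611, -0.53799756,  0.23859874]), 'orientation': array([-7.30190303e-04,  9.83954602e-01,  1.78417505e-01, -3.39677484e-05]), 'wrist_force': array([-0.04468109,  0.40482395,  0.8591731 ]), 'ft_torque': array([-0.01797678,  0.00327401, -0.00275509]), 'grip_force': 0.0, 'finger_gap': 0.08533335199401733}
```

View pics/top0.png

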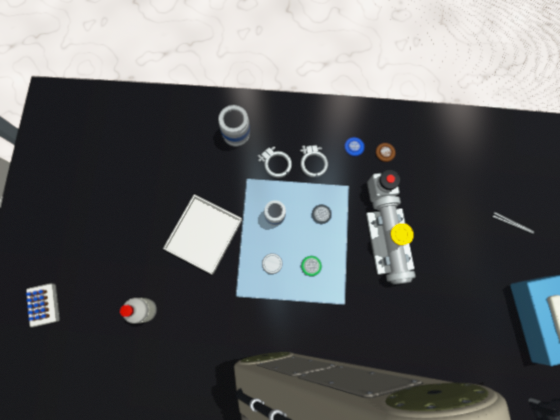

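View pics/scene0.png

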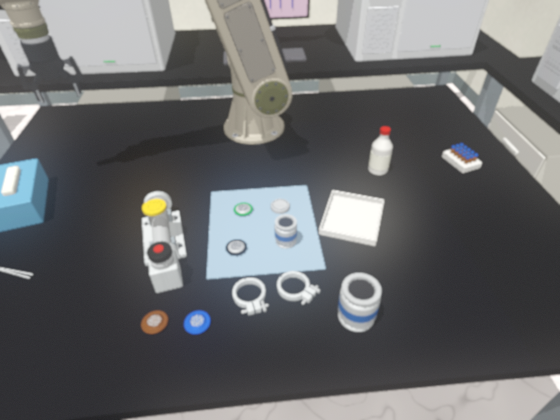

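Top view: cap (401,234), green ring (312,266), black ring (322,214), small trap (275,212), blank (272,264), tray centre (203,235), valve wheel (390,179). The scene view agrees; the bigger trap stands at (359,300) there, and the blue and brown rings are the look-alikes.

Run:
```python
from h import *
r=load('top0'); im=r['image']; hsv=cv2.cvtColor(im,cv2.COLOR_BGR2HSV)
def blob(lo,hi,box):
    m=cv2.inRange(hsv,lo,hi); k=np.zeros_like(m); x0,y0,x1,y1=box; k[y0:y1,x0:x1]=m[y0:y1,x0:x1]
    ys,xs=np.nonzero(k); (c,rad)=cv2.minEnclosingCircle(np.stack([xs,ys],1).astype(np.float32)); return c,rad,len(xs)
for n,lo,hi,box,z in [('cap',(22,120,100),(36,255,255),(370,210,430,260),.115),('green',(45,100,40),(85,255,255),(290,245,335,290),.006),('black',(0,0,0),(180,255,90),(305,195,340,232),.006)]:
    c,rad,k=blob(lo,hi,box); print(n,np.round(c,1),round(rad,1),k,w(r,*c,z).round(4))
for n,u,v,z in [('trap top',275,210,.07),('blank',272,264,.012),('tray',203,235,.012),('wheel',390,179,.112),('pipe end',400,277,.04),('clampL',279,163,.016),('clampR',314,163,.016),('bigtrap',233,118,.1),('bottle cap',127,311,.15),('t1',197,196,.02),('t2',241,209,.02),('t3',212,273,.02),('t4',164,238,.02)]: print(n,w(r,u,v,z).round(3))
b=cv2.resize(im[160:300,160:440],None,fx=2.85,fy=2.85,interpolation=cv2.INTER_CUBIC); cv2.imwrite('pics/crop.png',b)
```

```text
cap [401.6 234.2] 12.0 420 [ 0.544  -0.2622  0.115 ]
green [310.9 265.5] 10.3 148 [ 0.461  -0.0496  0.006 ]
black [317.5 219. ] 5.4 6 [ 0.5913 -0.061   0.006 ]
trap top [0.593 0.058 0.07 ]
blank [0.457 0.056 0.012]
tray [0.522 0.251 0.012]
wheel [ 0.688 -0.233  0.112]
pipe end [ 0.444 -0.282  0.04 ]
clampL [0.744 0.057 0.016]
clampR [ 0.752 -0.042  0.016]
bigtrap [0.833 0.19  0.1  ]
bottle cap [0.309 0.382 0.15 ]
t1 [0.628 0.278 0.02 ]
t2 [0.601 0.153 0.02 ]
t3 [0.42  0.214 0.02 ]
t4 [0.504 0.354 0.02 ]
```

View pics/crop.png

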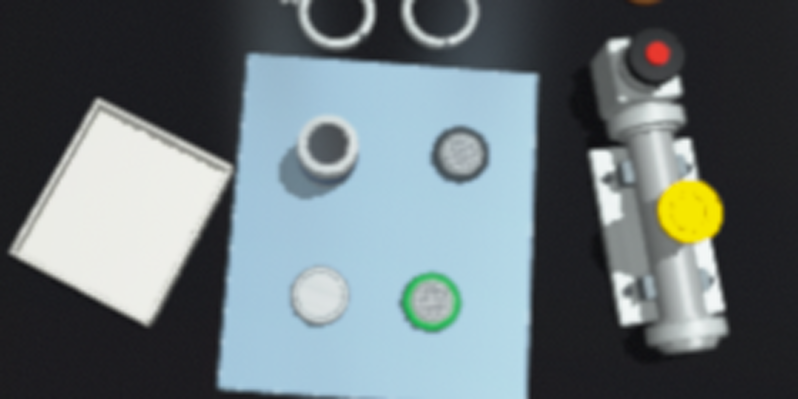

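View pics/wrist0.png

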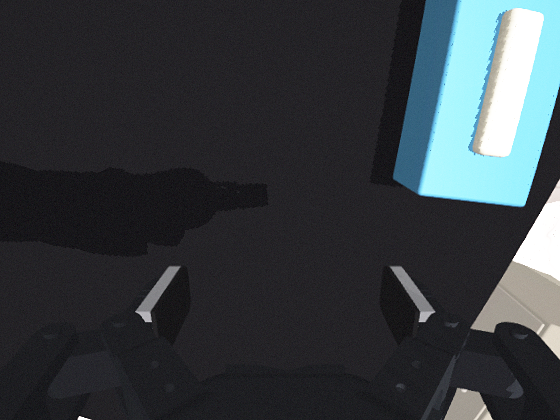

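Crop: cap, rings, trap, blank and tray all match. The wrist picture shows only the tissue box, with the pads at about (160,290) and (410,290). I'll go above the cap and turn +1.4 rad, so the fingers close along the stand's x and joint 6 stays mid-range.

Request:
{"fn": "apply_moves", "kwargs": {"moves": [13.7, 11, 0, 0, 0, 1.4, 13.7, 11, 0, 0, 0, 1.4, 13.7, 11, 0, 0, 0, 1.4, 13.7, 11, 0, 0, 0, 1.4, 13.7, 11, 0, 0, 0, 1.4, 13.7, 11, 0, 0, 0, 1.4, 13.7, 11, 0, 0, 0, 1.4, 13.7, 11, 0, 0, 0, 1.4, 13.7, 11, 0, 0, 0, 1.4, 13.7, 11, 0, 0, 0, 1.4, 13.7, 11, 0, 0, 0, 1.4, 13.7, 11, 0, 0, 0, 1.4, 13.7, 11, 0, 0, 0, 1.4, 13.7, 11, 0, 0, 0, 1.4, 13.7, 11, 0, 0, 0, 1.4, 13.7, 11, 0, 0, 0, 1.4], "claw": 100, "newtons": 30}}

```text
clock: 1.48
tcp_pos: [0.5437, -0.2641, 0.2393]
orientation: [-0.0, 0.638, 0.77, -0.0]
wrist_force: [-0.1, -0.6, -0.1]
finger_gap: 0.0855
grip_force: 0.0
```

```bash
cat >> h.py <<'E'
def circ(r,mask,z):
    "largest blob of mask -> world centre of the plane-z outline ellipse"
    mask=cv2.morphologyEx(mask,cv2.MORPH_OPEN,np.ones((3,3),np.uint8))
    c=max(cv2.findContours(mask,cv2.RETR_EXTERNAL,cv2.CHAIN_APPROX_NONE)[0],key=cv2.contourArea)
    h=cv2.convexHull(c)[:,0]; P=np.array([w(r,*p,z)[:2] for p in h],np.float32)
    (x,y),rad=cv2.minEnclosingCircle(P); e=cv2.fitEllipse(P); return np.round([x,y,rad],4),np.round(e[0]+e[1],4)
def tcp():
    s=status.get_state(); q=s['orientation']; return s['tcp_pos'].round(4),q.round(4),round(float(2*np.arctan2(q[2],q[1])),3)
E
python3 - <<'E'
from h import *
r=shot('wrist','w1'); m=cv2.inRange(cv2.cvtColor(r['image'],cv2.COLOR_BGR2HSV),(22,120,60),(36,255,255))
print(circ(r,m,.113),tcp())
E
```

```text
(array([ 0.5432, -0.2637,  0.0291]), array([ 0.5434, -0.2637,  0.0558,  0.0582])) (array([ 0.5437, -0.2642,  0.2394]), array([0.    , 0.6384, 0.7697, 0.    ]), 1.757)
```

View pics/w1.png

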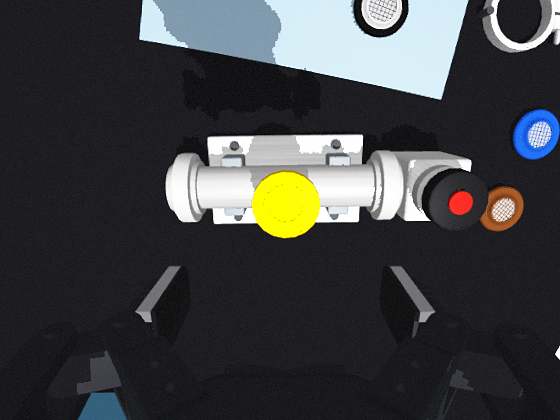

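Cap disc centred at (287,204), in line with the fingers; measured (0.5434,-0.2637). Descend and grip.

Request:
{"fn": "apply_moves", "kwargs": {"moves": [0, 0, -1.5, 0, 0, 0, 0, 0, -3, 0, 0, 0, 0, 0, -4.4, 0, 0, 0, 0, 0, -5.2, 0, 0, 0, 0, 0, -5.65, 0, 0, 0, 0, 0, -5.65, 0, 0, 0, 0, 0, -5.65, 0, 0, 0]}}

```text
clock: 2.12
tcp_pos: [0.5444, -0.264, 0.0986]
orientation: [0.0, 0.638, 0.77, 0.0]
wrist_force: [-0.1, -0.0, -0.4]
finger_gap: 0.0851
grip_force: 0.0
```

Request:
{"fn": "apply_moves", "kwargs": {"moves": [0, 0, 0, 0, 0, 0, 0, 0, 0, 0, 0, 0, 0, 0, 0, 0, 0, 0, 0, 0, 0, 0, 0, 0, 0, 0, 0, 0, 0, 0, 0, 0, 0, 0, 0, 0, 0, 0, 0, 0, 0, 0, 0, 0, 0, 0, 0, 0], "claw": 40, "newtons": 30}}

```text
clock: 2.78
tcp_pos: [0.5456, -0.2643, 0.1004]
orientation: [0.002, 0.638, 0.77, 0.0]
wrist_force: [-0.5, 0.5, 5.5]
finger_gap: 0.0558
grip_force: 31.1
```

Run:
```python
from h import *
r=shot('wrist','w2'); print(tcp(),status.get_state()['wrist_force'],status.get_state()['finger_gap'])
T=r['camera_from_world']; c=-T[:3,:3].T@T[:3,3]; print(c, c-tcp()[0])
```

```text
(array([ 0.5456, -0.2643,  0.1004]), array([2.100e-03, 6.376e-01, 7.703e-01, 1.000e-04]), 1.759) [-0.9555488  -0.16191087  6.58421222] 0.05599472455345765
[ 0.53093881 -0.19185135  0.23425484] [-0.01466119  0.07244865  0.13385484]
```

View pics/w2.png

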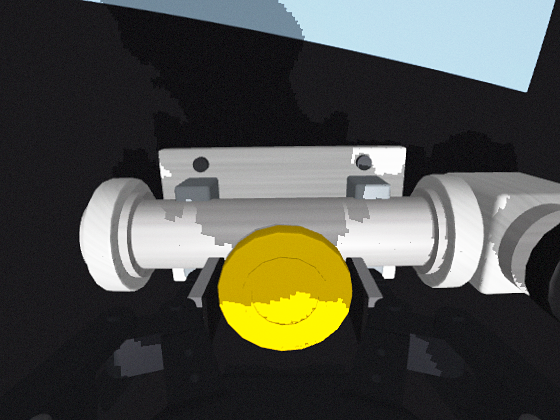

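Run:
```python
from h import *
from scipy.spatial.transform import Rotation as Ro
for f,g,t in [('w1',.0855,([.5437,-.2642,.2394],[0,.6384,.7697,0])),('w2',.056,([.5456,-.2643,.1004],[.0021,.6376,.7703,.0001]))]:
    r=load(f); q=t[1]; R=Ro.from_quat([q[1],q[2],q[3],q[0]]).as_matrix()
    for d in (-.012,-.006,0,.008): print(f,d,[pix(r,np.array(t[0])+R@np.array([x,s*g/2,d])).round(0).tolist() for x in(.011,-.011) for s in (-1,1)])
```

```text
w1 -0.012 [[[183.0, 271.0]], [[390.0, 271.0]], [[188.0, 316.0]], [[385.0, 316.0]]]
w1 -0.006 [[[187.0, 264.0]], [[386.0, 265.0]], [[192.0, 309.0]], [[381.0, 309.0]]]
w1 0 [[[191.0, 259.0]], [[382.0, 259.0]], [[195.0, 301.0]], [[377.0, 301.0]]]
w1 0.008 [[[196.0, 251.0]], [[377.0, 251.0]], [[199.0, 292.0]], [[373.0, 293.0]]]
w2 -0.012 [[[219.0, 271.0]], [[354.0, 271.0]], [[222.0, 316.0]], [[351.0, 317.0]]]
w2 -0.006 [[[221.0, 264.0]], [[352.0, 264.0]], [[224.0, 309.0]], [[348.0, 309.0]]]
w2 0 [[[224.0, 258.0]], [[349.0, 259.0]], [[227.0, 301.0]], [[346.0, 301.0]]]
w2 0.008 [[[227.0, 251.0]], [[346.0, 251.0]], [[229.0, 292.0]], [[343.0, 293.0]]]
```

Picture shows the cap held between the pads at (285,290); tips reach about TCP height at this opening. Lift and carry it to the tray.

Request:
{"fn": "apply_moves", "kwargs": {"moves": [0, 0, 1.2, 0, 0, 0, 0, 0, 2.6, 0, 0, 0, 0, 0, 4, 0, 0, 0, -0.9, 20.6, 4, 0, 0, 0, -0.9, 20.6, 4, 0, 0, 0, -0.9, 20.6, 4, 0, 0, 0, -0.9, 20.6, 4, 0, 0, 0, -0.9, 20.6, 4, 0, 0, 0, -0.9, 20.6, 4, 0, 0, 0, -0.9, 20.6, 4, 0, 0, 0, -0.9, 20.6, 4, 0, 0, 0, -0.9, 20.6, 4, 0, 0, 0, -0.9, 20.6, 4, 0, 0, 0, -0.9, 20.6, 4, 0, 0, 0, -0.9, 20.6, 4, 0, 0, 0, -0.9, 20.6, 4, 0, 0, 0, -0.9, 20.6, 4, 0, 0, 0, -0.9, 20.6, 4, 0, 0, 0, -0.9, 20.6, 4, 0, 0, 0, -0.9, 20.6, 4, 0, 0, 0]}}

```text
clock: 4.5
tcp_pos: [0.5221, 0.2504, 0.1983]
orientation: [0.0, 0.638, 0.77, 0.0]
wrist_force: [-0.7, -0.3, 0.2]
finger_gap: 0.0558
grip_force: 32.1
```

Run:
```python
from h import *
r=shot('wrist','w3'); print(tcp())
```

```text
(array([0.5222, 0.2502, 0.1983]), array([2.000e-04, 6.384e-01, 7.697e-01, 0.000e+00]), 1.757)
```

View pics/w3.png

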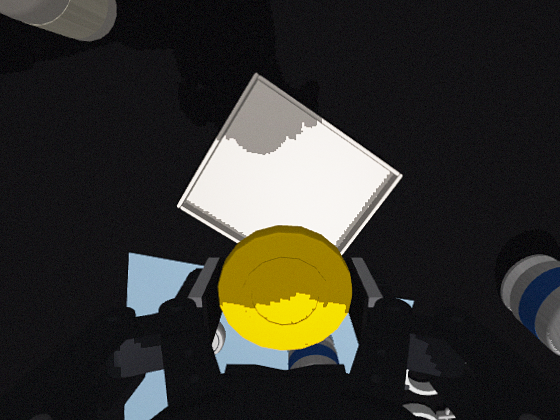

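Run:
```python
from h import *
r=load('w3'); a,b,c=[w(r,*p,.02) for p in [(257,74),(401,176),(180,207)]]; print(a,b,c,(b+c)/2,b+c-a)
```

```text
[0.47701189 0.35090634 0.02      ] [0.62925099 0.28584968 0.02      ] [0.42163522 0.21477714 0.02      ] [0.5254431  0.25031341 0.02      ] [0.57387432 0.14972049 0.02      ]
```

Request:
{"fn": "apply_moves", "kwargs": {"moves": [0, 0, -1.5, 0, 0, 0, 0, 0, -3, 0, 0, 0, 0, 0, -4.5, 0, 0, 0, 0, 0, -6, 0, 0, 0, 0, 0, -7, 0, 0, 0, 0, 0, -7.4, 0, 0, 0, 0, 0, -7.6, 0, 0, 0, 0, 0, -7.65, 0, 0, 0, 0, 0, -7.65, 0, 0, 0]}}

```text
clock: 5.3
tcp_pos: [0.5223, 0.2507, 0.0083]
orientation: [0.0, 0.638, 0.77, 0.0]
wrist_force: [-0.2, -0.5, -0.2]
finger_gap: 0.0558
grip_force: 32.2
```

Request:
{"fn": "apply_moves", "kwargs": {"moves": [0, 0, -0.06, 0, 0, 0, 0, 0, -0.06, 0, 0, 0, 0, 0, -0.06, 0, 0, 0, 0, 0, -0.06, 0, 0, 0, 0, 0, -0.06, 0, 0, 0, 0, 0, -0.06, 0, 0, 0], "claw": 85}}

```text
clock: 5.8
tcp_pos: [0.522, 0.2516, 0.0054]
orientation: [0.0, 0.638, 0.77, 0.0]
wrist_force: [-0.1, 0.2, 0.4]
finger_gap: 0.073
grip_force: 0.0
```

Request:
{"fn": "apply_moves", "kwargs": {"moves": [0, 0, 1, 0, 0, 0, 0, 0, 2.5, 0, 0, 0, 0, 0, 4, 0, 0, 0, 0, 0, 5.5, 0, 0, 0, -2.45, -12, 5.5, 0, 0, 0, -2.45, -12, 5.5, 0, 0, 0, -2.45, -12, 5.5, 0, 0, 0, -2.45, -12, 5.5, 0, 0, 0, -2.45, -12, 5.5, 0, 0, 0, -2.45, -12, 5.5, 0, 0, 0, -2.45, -12, 5.5, 0, 0, 0, -2.45, -12, 5.5, 0, 0, 0, -2.45, -12, 5.5, 0, 0, 0, -2.45, -12, 5.5, 0, 0, 0, -2.45, -12, 5.5, 0, 0, 0, -2.45, -12, 5.5, 0, 0, 0]}}

```text
clock: 7.13
tcp_pos: [0.4608, -0.0473, 0.1428]
orientation: [-0.0, 0.637, 0.771, 0.0]
wrist_force: [0.2, 0.1, -0.0]
finger_gap: 0.0723
grip_force: 0.0
```

Run:
```python
from h import *
r=shot('wrist','w4'); shot('top','t4'); h=cv2.cvtColor(r['image'],cv2.COLOR_BGR2HSV)
print(circ(r,cv2.inRange(h,(45,100,30),(85,255,255)),.006),tcp())
t=load('t4'); h=cv2.cvtColor(t['image'],cv2.COLOR_BGR2HSV); print(circ(t,cv2.inRange(h,(22,120,60),(36,255,255)),.0125))
cv2.imwrite('pics/m4.png',np.hstack([r['image'],cv2.resize(t['image'][170:310,150:240],(270,420))])[:,:800])
```

```text
(array([ 0.4591, -0.0513,  0.0285]), array([ 0.459 , -0.0513,  0.0562,  0.0568])) (array([ 0.4608, -0.0472,  0.1428]), array([-1.000e-04,  6.367e-01,  7.711e-01,  1.000e-04]), 1.761)
(array([0.5238, 0.2534, 0.0282]), array([0.5238, 0.2534, 0.0551, 0.0559]))
```

View pics/m4.png

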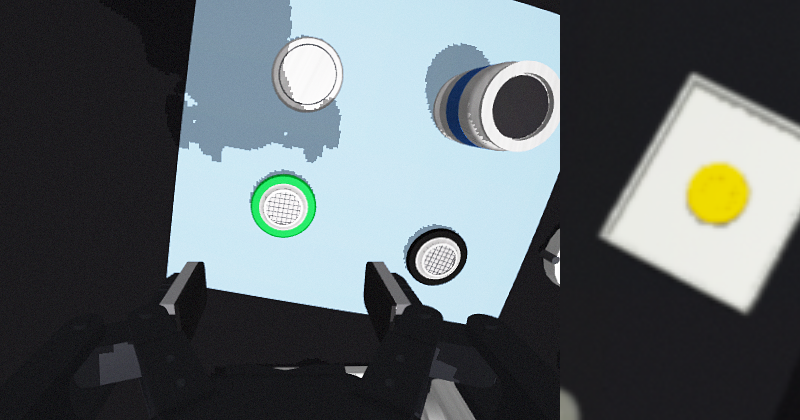

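Cap lies flat in the tray. Green ring at (284,206), i.e. (0.459,-0.051); black at (437,257), blank (308,73), trap top (522,105). Grip the green ring.

Run:
```python
from h import *
r=load('w4'); h=cv2.cvtColor(r['image'],cv2.COLOR_BGR2HSV)
m=cv2.inRange(h,(0,0,0),(180,255,70)); k=np.zeros_like(m); k[215:300,403:470]=255; print('black',circ(r,m&k,.006))
print('blank',w(r,308,73,.012)); print('trap',w(r,522,105,.07))
```

```text
black (array([ 0.6056, -0.0722,  0.0286]), array([ 0.6055, -0.0722,  0.0557,  0.0568]))
blank [0.45779057 0.05684797 0.012     ]
trap [0.59018719 0.05946607 0.07      ]
```

Request:
{"fn": "apply_moves", "kwargs": {"moves": [-0.07, -0.16, -1.3, 0, 0, 0, -0.07, -0.16, -2.7, 0, 0, 0, -0.07, -0.16, -4, 0, 0, 0, -0.07, -0.16, -5, 0, 0, 0, -0.07, -0.16, -5.4, 0, 0, 0, -0.07, -0.16, -5.54, 0, 0, 0, -0.07, -0.16, -5.54, 0, 0, 0]}}

```text
clock: 7.82
tcp_pos: [0.4583, -0.0515, 0.0035]
orientation: [-0.001, 0.637, 0.771, -0.0]
wrist_force: [0.8, 0.5, 0.2]
finger_gap: 0.0724
grip_force: 0.0
```

Request:
{"fn": "apply_moves", "kwargs": {"moves": [0, 0, 0, 0, 0, 0, 0, 0, 0, 0, 0, 0, 0, 0, 0, 0, 0, 0, 0, 0, 0, 0, 0, 0, 0, 0, 0, 0, 0, 0, 0, 0, 0, 0, 0, 0, 0, 0, 0, 0, 0, 0], "claw": 40, "newtons": 30}}

```text
clock: 8.4
tcp_pos: [0.461, -0.0527, 0.0064]
orientation: [0.002, 0.637, 0.77, 0.001]
wrist_force: [0.3, 1.5, 6.2]
finger_gap: 0.0539
grip_force: 35.4
```

Request:
{"fn": "apply_moves", "kwargs": {"moves": [0, 0, 1, 0, 0, 0, 0, 0, 2.5, 0, 0, 0, 0, 0, 4, 0, 0, 0, 0, 0, 5.5, 0, 0, 0, 3.4, -8.5, 5.8, 0, 0, 0, 3.4, -8.5, 5.8, 0, 0, 0, 3.4, -8.5, 5.8, 0, 0, 0, 3.4, -8.5, 5.8, 0, 0, 0, 3.4, -8.5, 5.8, 0, 0, 0, 3.4, -8.5, 5.8, 0, 0, 0, 3.4, -8.5, 5.8, 0, 0, 0, 3.4, -8.5, 5.8, 0, 0, 0, 3.4, -8.5, 5.8, 0, 0, 0, 3.4, -8.5, 5.8, 0, 0, 0]}}

```text
clock: 9.57
tcp_pos: [0.5434, -0.2636, 0.1497]
orientation: [-0.0, 0.637, 0.771, 0.0]
wrist_force: [0.3, 0.3, -0.1]
finger_gap: 0.0541
grip_force: 32.3
```

Run:
```python
from h import *
r=shot('wrist','w5'); h=cv2.cvtColor(r['image'],cv2.COLOR_BGR2HSV); t=tcp(); print(t,status.get_state()['finger_gap'])
print('ring at tcp z',circ(r,cv2.inRange(h,(45,100,30),(85,255,255)),t[0][2]))
```

```text
(array([ 0.5435, -0.2635,  0.1497]), array([-1.000e-04,  6.371e-01,  7.708e-01,  1.000e-04]), 1.76) 0.05404201413201969
ring at tcp z (array([ 0.5425, -0.263 ,  0.029 ]), array([ 0.5426, -0.2632,  0.0569,  0.0578]))
```

View pics/w5.png

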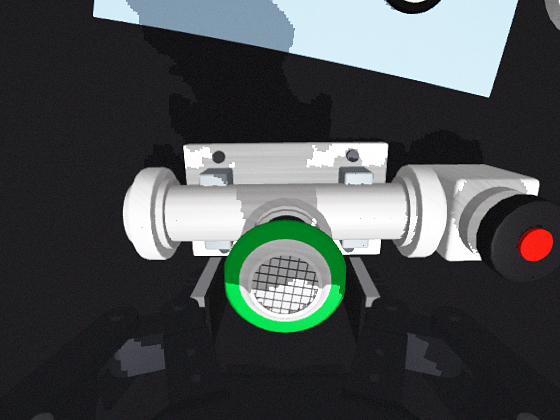

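Ring held level at (285,277), concentric with the flange behind it. Lower it.

Request:
{"fn": "apply_moves", "kwargs": {"moves": [0, 0, -0.7, 0, 0, 0, 0, 0, -1.2, 0, 0, 0, 0, 0, -1.4, 0, 0, 0, 0, 0, -1.5, 0, 0, 0, 0, 0, -1.6, 0, 0, 0, 0, 0, -1.68, 0, 0, 0, 0, 0, -1.68, 0, 0, 0, 0, 0, -1.68, 0, 0, 0]}}

```text
clock: 10.28
tcp_pos: [0.5442, -0.265, 0.1078]
orientation: [0.0, 0.638, 0.77, 0.0]
wrist_force: [-0.7, -0.7, -1.1]
finger_gap: 0.0537
grip_force: 32.3
```

Request:
{"fn": "apply_moves", "kwargs": {"moves": [0, 0, -0.04, 0, 0, 0, 0, 0, -0.08, 0, 0, 0, 0, 0, -0.08, 0, 0, 0, 0, 0, -0.08, 0, 0, 0]}}

```text
clock: 10.62
tcp_pos: [0.5442, -0.2652, 0.1057]
orientation: [0.0, 0.638, 0.77, 0.0]
wrist_force: [0.6, -0.7, 1.7]
finger_gap: 0.0541
grip_force: 32.5
```

Request:
{"fn": "apply_moves", "kwargs": {"moves": [0, 0, -0.03, 0, 0, 0, 0, 0, -0.03, 0, 0, 0, 0, 0, -0.03, 0, 0, 0]}}

```text
clock: 10.87
tcp_pos: [0.5442, -0.2652, 0.1057]
orientation: [0.001, 0.638, 0.77, 0.0]
wrist_force: [-1.4, 0.1, 5.6]
finger_gap: 0.0539
grip_force: 32.8
```

Request:
{"fn": "apply_moves", "kwargs": {"moves": [0, 0, 0, 0, 0, 0, 0, 0, 0, 0, 0, 0, 0, 0, 0, 0, 0, 0, 0, 0, 0, 0, 0, 0, 0, 0, 0, 0, 0, 0, 0, 0, 0, 0, 0, 0, 0, 0, 1.2, 0, 0, 0, 0, 0, 2.7, 0, 0, 0, 0, 0, 4.2, 0, 0, 0, 0, 0, 4.2, 0, 0, 0], "claw": 88}}

```text
clock: 11.7
tcp_pos: [0.547, -0.2669, 0.2177]
orientation: [0.006, 0.638, 0.77, 0.001]
wrist_force: [1.6, -1.1, 1.2]
finger_gap: 0.075
grip_force: 0.0
```

Run:
```python
from h import *
r=shot('wrist','w6'); h=cv2.cvtColor(r['image'],cv2.COLOR_BGR2HSV); t=tcp(); print(t)
m=cv2.inRange(h,(45,100,30),(85,255,255))
for z in (.1075,.111): print(z,circ(r,m,z))
cv2.imwrite('pics/c6.png',cv2.resize(r['image'][120:320,170:400],None,fx=2.5,fy=2.5,interpolation=cv2.INTER_CUBIC))
```

```text
(array([ 0.5463, -0.2664,  0.2145]), array([4.600e-03, 6.376e-01, 7.704e-01, 5.000e-04]), 1.759)
0.1075 (array([ 0.5432, -0.2639,  0.0285]), array([ 0.5431, -0.264 ,  0.0553,  0.0568]))
0.111 (array([ 0.5431, -0.2629,  0.0281]), array([ 0.5429, -0.263 ,  0.0545,  0.056 ]))
```

View pics/c6.png

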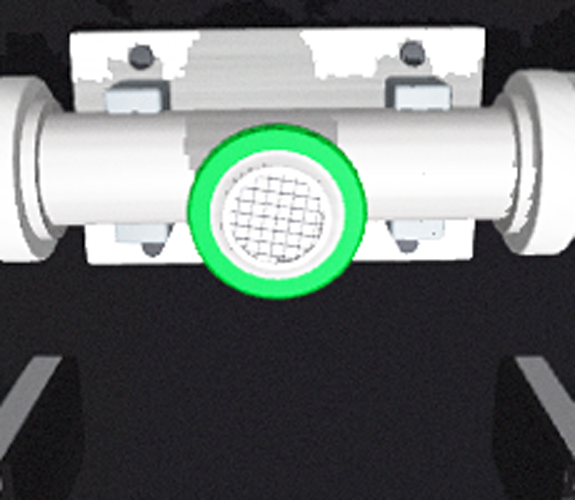

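Green ring seated: outline centred at about (281,204) and its apparent size fits z = 0.1075. Now the trap.

Request:
{"fn": "apply_moves", "kwargs": {"moves": [1.86, 12.9, 0, 0, 0, 0, 1.86, 12.9, 0, 0, 0, 0, 1.86, 12.9, 0, 0, 0, 0, 1.86, 12.9, 0, 0, 0, 0, 1.86, 12.9, 0, 0, 0, 0, 1.86, 12.9, 0, 0, 0, 0, 1.86, 12.9, 0, 0, 0, 0, 1.86, 12.9, 0, 0, 0, 0, 1.86, 12.9, 0, 0, 0, 0, 1.86, 12.9, 0, 0, 0, 0, 1.86, 12.9, 0, 0, 0, 0, 1.86, 12.9, 0, 0, 0, 0], "claw": 100}}

```text
clock: 12.75
tcp_pos: [0.5901, 0.0565, 0.209]
orientation: [-0.0, 0.638, 0.77, -0.0]
wrist_force: [0.9, 0.0, 0.5]
finger_gap: 0.0851
grip_force: 0.0
```

Run:
```python
from h import *
r=shot('wrist','w7'); print(tcp())
g=cv2.cvtColor(r['image'],cv2.COLOR_BGR2GRAY); T=r['camera_from_world']
print(pix(r,[.59,.0595,.07]))
# dark recess bore blob near the expected top centre
u,v=pix(r,[.59,.0595,.07])[0].astype(int); k=np.zeros_like(g); cv2.circle(k,(int(u),int(v)),45,255,-1)
m=cv2.inRange(g,0,110)&k; print('recess', circ(r,m,.07))
```

```text
(array([0.5902, 0.0562, 0.2091]), array([-2.000e-04,  6.384e-01,  7.697e-01, -3.000e-04]), 1.757)
[[286.55304831 198.09334526]]
recess (array([0.5907, 0.0585, 0.0195]), array([0.5906, 0.0586, 0.0377, 0.0385]))
```

View pics/w7.png

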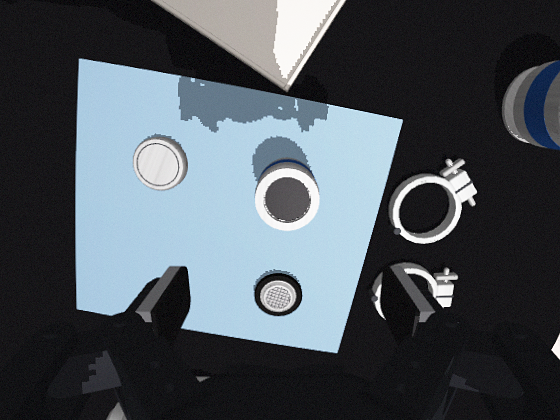

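Run:
```python
from h import *
r=load('w7'); g=cv2.cvtColor(r['image'],cv2.COLOR_BGR2GRAY)
k=np.zeros_like(g); cv2.circle(k,(287,197),40,255,-1)
m=cv2.inRange(r['image'],(215,215,215),(255,255,255))&k
print('top outer',circ(r,m,.07)); print('recess .066',circ(r,cv2.inRange(g,0,110)&k,.066)); print(w(r,287.5,196.5,.07), 'blank',w(r,160,161,.012),'black',w(r,278,294,.006))
```

```text
top outer (array([0.5905, 0.0577, 0.028 ]), array([0.5905, 0.0579, 0.0551, 0.0554]))
recess .066 (array([0.5909, 0.0574, 0.0198]), array([0.5908, 0.0576, 0.0382, 0.0391]))
[0.59053356 0.06103542 0.07      ] blank [0.45906486 0.0592492  0.012     ] black [ 0.60502857 -0.07174365  0.006     ]
```

Trap's white top rim at (287,196) gives (0.5905,0.0578); the clamps are clear of the fingers. Descend and grip at 60 N.

Request:
{"fn": "apply_moves", "kwargs": {"moves": [0, 0.06, -1.5, 0, 0, 0, 0, 0.06, -3, 0, 0, 0, 0, 0.06, -4.5, 0, 0, 0, 0, 0.06, -6, 0, 0, 0, 0, 0.06, -6.8, 0, 0, 0, 0, 0.06, -7.16, 0, 0, 0, 0, 0.06, -7.16, 0, 0, 0, 0, 0.06, -7.16, 0, 0, 0]}}

```text
clock: 13.47
tcp_pos: [0.5909, 0.0581, 0.0312]
orientation: [0.0, 0.638, 0.77, 0.0]
wrist_force: [0.3, 0.5, 0.0]
finger_gap: 0.0857
grip_force: 0.0
```

Request:
{"fn": "apply_moves", "kwargs": {"moves": [0, 0, 0, 0, 0, 0, 0, 0, 0, 0, 0, 0, 0, 0, 0, 0, 0, 0, 0, 0, 0, 0, 0, 0, 0, 0, 0, 0, 0, 0, 0, 0, 0, 0, 0, 0, 0, 0, 0, 0, 0, 0, 0, 0, 0, 0, 0, 0, 0, 0, 0, 0, 0, 0], "claw": 40, "newtons": 60}}

```text
clock: 14.22
tcp_pos: [0.592, 0.0588, 0.033]
orientation: [0.002, 0.638, 0.77, 0.001]
wrist_force: [-0.6, -1.5, 6.6]
finger_gap: 0.0564
grip_force: 64.3
```

Request:
{"fn": "apply_moves", "kwargs": {"moves": [0, 0, 0.5, 0, 0, 0, 0, 0, 1.5, 0, 0, 0, 0, 0, 3, 0, 0, 0, 0, 0, 4.5, 0, 0, 0, 0, 0, 5.5, 0, 0, 0, 0, 0, 5.5, 0, 0, 0, 0, 0, 5.5, 0, 0, 0]}}

```text
clock: 14.8
tcp_pos: [0.5917, 0.0592, 0.1703]
orientation: [0.002, 0.638, 0.77, 0.001]
wrist_force: [-0.0, -0.3, -4.5]
finger_gap: 0.0567
grip_force: 65.1
```

Run:
```python
from h import *
r=shot('wrist','w8'); s=shot('scene','s8'); t=tcp(); print(t)
g=cv2.cvtColor(r['image'],cv2.COLOR_BGR2GRAY)
cv2.imwrite('pics/m8.png',np.hstack([r['image'],cv2.resize(s['image'][120:290,200:330],(240,314))[:314] if 0 else cv2.copyMakeBorder(cv2.resize(s['image'][80:280,200:320],(240,400)),0,20,0,0,0)]))
```

```text
(array([0.5894, 0.0592, 0.1668]), array([-8.000e-04,  6.376e-01,  7.704e-01, -6.000e-04]), 1.759)
```

View pics/m8.png

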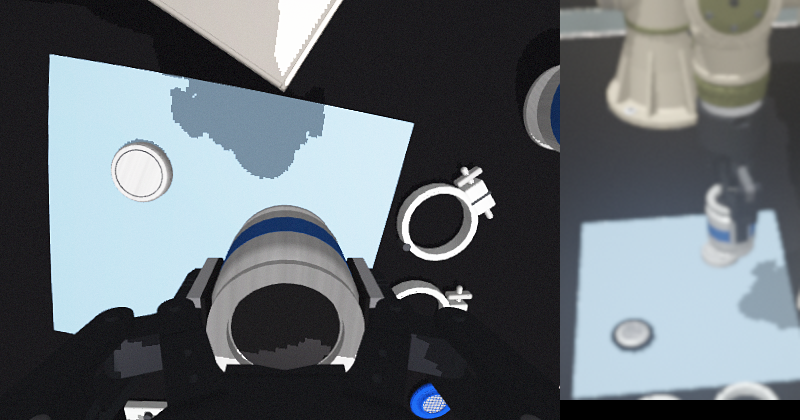

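Trap is held upright (rim at about (286,320)), the rest undisturbed. Carry it over the port and check.

Request:
{"fn": "apply_moves", "kwargs": {"moves": [-1.89, -12.87, 0, 0, 0, 0, -1.89, -12.87, 0, 0, 0, 0, -1.89, -12.87, 0, 0, 0, 0, -1.89, -12.87, 0, 0, 0, 0, -1.89, -12.87, 0, 0, 0, 0, -1.89, -12.87, 0, 0, 0, 0, -1.89, -12.87, 0, 0, 0, 0, -1.89, -12.87, 0, 0, 0, 0, -1.89, -12.87, 0, 0, 0, 0, -1.89, -12.87, 0, 0, 0, 0, -1.89, -12.87, 0, 0, 0, 0, -1.89, -12.87, 0, 0, 0, 0]}}

```text
clock: 15.9
tcp_pos: [0.5425, -0.2611, 0.1667]
orientation: [-0.002, 0.637, 0.771, 0.0]
wrist_force: [0.7, -0.0, -4.4]
finger_gap: 0.0565
grip_force: 65.2
```

Run:
```python
from h import *
r=shot('wrist','w9'); t=tcp(); print(t,status.get_state()['wrist_force'])
g=cv2.cvtColor(r['image'],cv2.COLOR_BGR2GRAY)
# inner rim: darkest blob in the mouth
for z in (.033,.037): 
  k=np.zeros_like(g); cv2.ellipse(k,(286,325),(66,50),0,0,360,255,-1); k[362:]=0
  m=cv2.inRange(g,0,105)&k
  P=np.argwhere(m>0)[:,::-1]; top=[ (u,min(P[P[:,0]==u][:,1])) for u in range(235,338,4) if (P[:,0]==u).any()]
  W=np.array([w(r,u,v,t[0][2]+z)[:2] for u,v in top])
  A=np.c_[2*W,np.ones(len(W))]; s=np.linalg.lstsq(A,(W**2).sum(1),rcond=None)[0]; print(z,s[:2],np.sqrt(s[2]+s[0]**2+s[1]**2))
```

```text
(array([ 0.5429, -0.261 ,  0.1671]), array([-0.001 ,  0.637 ,  0.7709,  0.    ]), 1.761) [-0.6802685  -0.22369119 -3.47037261]
0.033 [ 0.54284156 -0.26482535] 0.02096271219612675
0.037 [ 0.54227461 -0.26182601] 0.02013082431787814
```

Request:
{"fn": "apply_moves", "kwargs": {"moves": [0.03, -0.08, 0, 0, 0, 0, 0.03, -0.08, -0.2, 0, 0, 0, 0.03, -0.08, -0.4, 0, 0, 0, 0.03, -0.08, -0.55, 0, 0, 0, 0.03, -0.08, -0.65, 0, 0, 0, 0.03, -0.08, -0.75, 0, 0, 0, 0.03, -0.08, -0.82, 0, 0, 0, 0.03, -0.08, -0.88, 0, 0, 0, 0.03, -0.08, -0.88, 0, 0, 0, 0.03, -0.08, -0.88, 0, 0, 0]}}

```text
clock: 16.78
tcp_pos: [0.5439, -0.2648, 0.1461]
orientation: [0.0, 0.638, 0.77, 0.0]
wrist_force: [0.6, -0.4, -3.7]
finger_gap: 0.0567
grip_force: 65.2
```

Request:
{"fn": "apply_moves", "kwargs": {"moves": [0, 0, -0.04, 0, 0, 0, 0, 0, -0.08, 0, 0, 0, 0, 0, -0.12, 0, 0, 0, 0, 0, -0.12, 0, 0, 0, 0, 0, -0.12, 0, 0, 0]}}

```text
clock: 17.2
tcp_pos: [0.5439, -0.2647, 0.143]
orientation: [-0.0, 0.638, 0.77, 0.0]
wrist_force: [0.1, 0.4, -3.8]
finger_gap: 0.0566
grip_force: 65.2
```

Request:
{"fn": "apply_moves", "kwargs": {"moves": [0, 0, -0.04, 0, 0, 0, 0, 0, -0.08, 0, 0, 0, 0, 0, -0.08, 0, 0, 0, 0, 0, -0.08, 0, 0, 0]}}

```text
clock: 17.53
tcp_pos: [0.544, -0.2648, 0.1412]
orientation: [0.0, 0.638, 0.77, 0.0]
wrist_force: [-0.4, -0.3, -3.5]
finger_gap: 0.057
grip_force: 65.5
```

Request:
{"fn": "apply_moves", "kwargs": {"moves": [0, 0, -0.04, 0, 0, 0, 0, 0, -0.08, 0, 0, 0, 0, 0, -0.08, 0, 0, 0, 0, 0, -0.08, 0, 0, 0]}}

```text
clock: 17.87
tcp_pos: [0.544, -0.2648, 0.1411]
orientation: [0.001, 0.638, 0.77, 0.0]
wrist_force: [-3.9, 1.8, 6.6]
finger_gap: 0.0566
grip_force: 66.7
```

Firm contact at the height expected for seated. Release and look.

Request:
{"fn": "apply_moves", "kwargs": {"moves": [0, 0, 0, 0, 0, 0, 0, 0, 0, 0, 0, 0, 0, 0, 0, 0, 0, 0, 0, 0, 0, 0, 0, 0, 0, 0, 0, 0, 0, 0, 0, 0, 0, 0, 0, 0, 0, 0, 0, 0, 0, 0, 0, 0, 0, 0, 0, 0, 0, 0, 1.2, 0, 0, 0, 0, 0, 2.5, 0, 0, 0, 0, 0, 3.8, 0, 0, 0, 0, 0, 3.8, 0, 0, 0, 0, 0, 3.8, 0, 0, 0], "claw": 95}}

```text
clock: 18.95
tcp_pos: [0.5452, -0.2655, 0.2366]
orientation: [0.003, 0.638, 0.77, 0.0]
wrist_force: [-0.6, -0.3, -0.5]
finger_gap: 0.0812
grip_force: 0.0
```

Run:
```python
from h import *
r=shot('wrist','w10'); s=shot('scene','s10'); t=tcp(); print(t,status.get_state()['finger_gap'])
g=cv2.cvtColor(r['image'],cv2.COLOR_BGR2GRAY); print('exp',pix(r,[.5432,-.2639,.18]))
cs=s['image'][150:300,110:210]; 
cv2.imwrite('pics/m10.png',np.hstack([cv2.resize(r['image'],(440,330)),cv2.resize(cs,(220,330),interpolation=cv2.INTER_CUBIC)]))
```

```text
(array([ 0.5437, -0.2645,  0.2334]), array([-3.000e-04,  6.376e-01,  7.703e-01, -0.000e+00]), 1.759) 0.08104825989316732
exp [[283.0134927  232.68106051]]
```

View pics/m10.png

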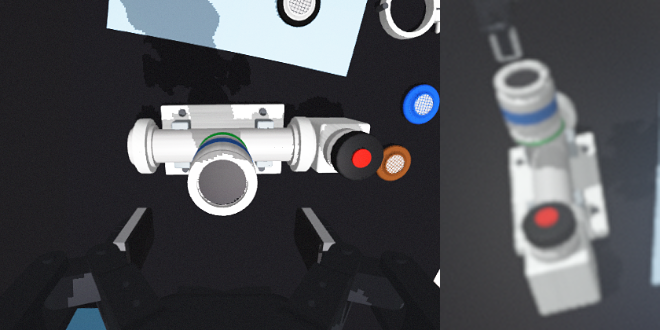

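Trap stands on the green ring, top at about (223,182) in the half-size view; the scene view shows it upright. Check numerically and go to the black ring.

Run:
```python
from h import *
r=load('w10'); k=np.zeros(r['image'].shape[:2],np.uint8); cv2.circle(k,(283,232),48,255,-1)
g=cv2.cvtColor(r['image'],cv2.COLOR_BGR2GRAY)
m=cv2.inRange(r['image'],(215,215,215),(255,255,255))&k
print(circ(r,m,.18)); print(circ(r,cv2.inRange(g,0,160)&cv2.erode(k,np.ones((25,25))),.176))
```

```text
(array([ 0.543 , -0.2631,  0.0294]), array([ 0.5435, -0.2652,  0.0523,  0.0576]))
(array([ 0.5435, -0.2665,  0.0206]), array([ 0.5433, -0.2657,  0.0382,  0.0402]))
```

Request:
{"fn": "apply_moves", "kwargs": {"moves": [2.46, 7.7, 0, 0, 0, 0, 2.46, 7.7, 0, 0, 0, 0, 2.46, 7.7, 0, 0, 0, 0, 2.46, 7.7, 0, 0, 0, 0, 2.46, 7.7, 0, 0, 0, 0, 2.46, 7.7, -1, 0, 0, 0, 2.46, 7.7, -2.5, 0, 0, 0, 2.46, 7.7, -3.5, 0, 0, 0, 2.46, 7.7, -3.5, 0, 0, 0, 2.46, 7.7, -3.5, 0, 0, 0], "claw": 85, "newtons": 30}}

```text
clock: 19.88
tcp_pos: [0.6032, -0.0715, 0.1439]
orientation: [-0.003, 0.638, 0.77, -0.001]
wrist_force: [-0.4, 0.1, 1.3]
finger_gap: 0.0729
grip_force: 0.0
```

Run:
```python
from h import *
r=shot('wrist','w11'); t=tcp(); print(t); u,v=pix(r,[.6052,-.0719,.006])[0]; print(u,v)
k=np.zeros(r['image'].shape[:2],np.uint8); cv2.circle(k,(int(u),int(v)),48,255,-1)
m=cv2.inRange(r['image'],(0,0,0),(70,70,70))&k
print(circ(r,m,.006))
```

```text
(array([ 0.6048, -0.0721,  0.1461]), array([-9.000e-04,  6.377e-01,  7.703e-01, -4.000e-04]), 1.759)
288.9918836284021 203.04057259594882
(array([ 0.6053, -0.0721,  0.0283]), array([ 0.605 , -0.0721,  0.0556,  0.0563]))
```

Request:
{"fn": "apply_moves", "kwargs": {"moves": [0, 0, -1.3, 0, 0, 0, 0, 0, -2.7, 0, 0, 0, 0, 0, -4, 0, 0, 0, 0, 0, -5, 0, 0, 0, 0, 0, -5.4, 0, 0, 0, 0, 0, -5.6, 0, 0, 0, 0, 0, -5.6, 0, 0, 0]}}

```text
clock: 20.52
tcp_pos: [0.6062, -0.0726, 0.0074]
orientation: [0.0, 0.638, 0.77, 0.0]
wrist_force: [0.1, 0.1, 0.7]
finger_gap: 0.0723
grip_force: 0.0
```

Down 3.5 mm more, then close and lift over the trap.

Request:
{"fn": "apply_moves", "kwargs": {"moves": [-0.03, 0, -0.14, 0, 0, 0, -0.03, 0, -0.14, 0, 0, 0, -0.03, 0, -0.14, 0, 0, 0]}}

```text
clock: 20.77
tcp_pos: [0.6058, -0.0725, 0.0047]
orientation: [0.001, 0.638, 0.77, 0.001]
wrist_force: [-0.4, 0.3, -0.1]
finger_gap: 0.0728
grip_force: 0.0
```

Request:
{"fn": "apply_moves", "kwargs": {"moves": [0, 0, 0, 0, 0, 0, 0, 0, 0, 0, 0, 0, 0, 0, 0, 0, 0, 0, 0, 0, 0, 0, 0, 0, 0, 0, 0, 0, 0, 0, 0, 0, 0, 0, 0, 0, 0, 0, 0, 0, 0, 0], "claw": 40, "newtons": 30}}

```text
clock: 21.35
tcp_pos: [0.6067, -0.0728, 0.0064]
orientation: [0.002, 0.638, 0.77, 0.001]
wrist_force: [-1.7, -0.4, 13.2]
finger_gap: 0.0541
grip_force: 37.2
```

Request:
{"fn": "apply_moves", "kwargs": {"moves": [0, 0, 1.5, 0, 0, 0, 0, 0, 3, 0, 0, 0, 0, 0, 4.5, 0, 0, 0, 0, 0, 6, 0, 0, 0, 0, 0, 7.5, 0, 0, 0, 0, 0, 9, 0, 0, 0, -2.45, -7.7, 9, 0, 0, 0, -2.45, -7.7, 9, 0, 0, 0, -2.45, -7.7, 9, 0, 0, 0, -2.45, -7.7, 9, 0, 0, 0, -2.45, -7.7, 9, 0, 0, 0, -2.45, -7.7, 9, 0, 0, 0, -2.45, -7.7, 9, 0, 0, 0, -2.45, -7.7, 9, 0, 0, 0, -2.45, -7.7, 9, 0, 0, 0]}}

```text
clock: 22.6
tcp_pos: [0.5437, -0.2635, 0.2283]
orientation: [0.0, 0.637, 0.771, 0.0]
wrist_force: [0.8, 0.6, -1.0]
finger_gap: 0.0539
grip_force: 32.5
```

Run:
```python
from h import *
r=shot('wrist','w12'); t=tcp(); print(t)
g=cv2.cvtColor(r['image'],cv2.COLOR_BGR2GRAY)
u,v=pix(r,t[0])[0]; print(u,v)
# white screen/spigot of the held ring: bright blob
k=np.zeros_like(g); cv2.circle(k,(int(u),int(v)+0),55,255,-1)
print(circ(r,cv2.inRange(g,100,255)&k,t[0][2]+.0078))
cv2.imwrite('pics/c12.png',r['image'])
```

```text
(array([ 0.5439, -0.2633,  0.2283]), array([1.000e-04, 6.369e-01, 7.710e-01, 2.000e-04]), 1.761)
286.83144104531465 280.25205594312433
(array([ 0.5424, -0.2606,  0.0201]), array([ 0.5424, -0.2606,  0.0398,  0.0401]))
```

View pics/c12.png

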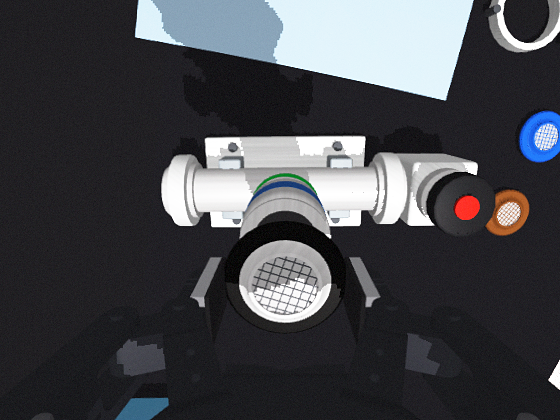

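Black ring held level at (285,277), in line over the trap. Lower with small steps.

Request:
{"fn": "apply_moves", "kwargs": {"moves": [0, -0.05, -0.6, 0, 0, 0, 0, -0.05, -1.1, 0, 0, 0, 0, -0.05, -1.4, 0, 0, 0, 0, -0.05, -1.55, 0, 0, 0, 0, -0.05, -1.7, 0, 0, 0, 0, -0.05, -1.8, 0, 0, 0, 0, -0.05, -1.84, 0, 0, 0, 0, -0.05, -1.84, 0, 0, 0, 0, -0.05, -1.84, 0, 0, 0]}}

```text
clock: 23.4
tcp_pos: [0.5437, -0.2659, 0.1825]
orientation: [0.0, 0.638, 0.77, 0.0]
wrist_force: [0.2, 0.9, -0.9]
finger_gap: 0.0541
grip_force: 32.7
```

Request:
{"fn": "apply_moves", "kwargs": {"moves": [0, 0, -0.03, 0, 0, 0, 0, 0, -0.06, 0, 0, 0, 0, 0, -0.08, 0, 0, 0, 0, 0, -0.08, 0, 0, 0, 0, 0, -0.08, 0, 0, 0]}}

```text
clock: 23.82
tcp_pos: [0.5439, -0.2662, 0.1807]
orientation: [0.001, 0.638, 0.77, 0.0]
wrist_force: [2.1, 1.1, 3.8]
finger_gap: 0.0541
grip_force: 33.2
```

Contact exactly at the predicted seated height. Release and look.

Request:
{"fn": "apply_moves", "kwargs": {"moves": [0, 0, 0, 0, 0, 0, 0, 0, 0, 0, 0, 0, 0, 0, 0, 0, 0, 0, 0, 0, 0, 0, 0, 0, 0, 0, 0, 0, 0, 0, 0, 0, 0, 0, 0, 0, 0, 0, 0, 0, 0, 0, 0, 0, 1.2, 0, 0, 0, 0, 0, 2.5, 0, 0, 0, 0, 0, 3.6, 0, 0, 0, 0, 0, 3.6, 0, 0, 0, 0, 0, 3.6, 0, 0, 0], "claw": 88}}

```text
clock: 24.82
tcp_pos: [0.5444, -0.2666, 0.2722]
orientation: [0.002, 0.638, 0.77, 0.0]
wrist_force: [-0.0, 0.8, -1.5]
finger_gap: 0.075
grip_force: 0.0
```

Run:
```python
from h import *
r=shot('wrist','w13'); t=tcp(); print(t)
g=cv2.cvtColor(r['image'],cv2.COLOR_BGR2GRAY)
u,v=pix(r,[.5434,-.265,.1885])[0]; print(u,v)
k=np.zeros_like(g); cv2.circle(k,(int(u),int(v)),42,255,-1)
print('spigot',circ(r,cv2.inRange(g,110,255)&k,.187))
cv2.imwrite('pics/c13.png',cv2.resize(r['image'][120:330,170:400],None,fx=2.5,fy=2.5,interpolation=cv2.INTER_CUBIC))
```

```text
(array([ 0.5437, -0.2661,  0.2704]), array([7.000e-04, 6.376e-01, 7.704e-01, 1.000e-04]), 1.759)
284.6083734409663 219.29236873688268
spigot (array([ 0.5426, -0.2645,  0.0207]), array([ 0.5427, -0.2646,  0.041 ,  0.0411]))
```

View pics/c13.png

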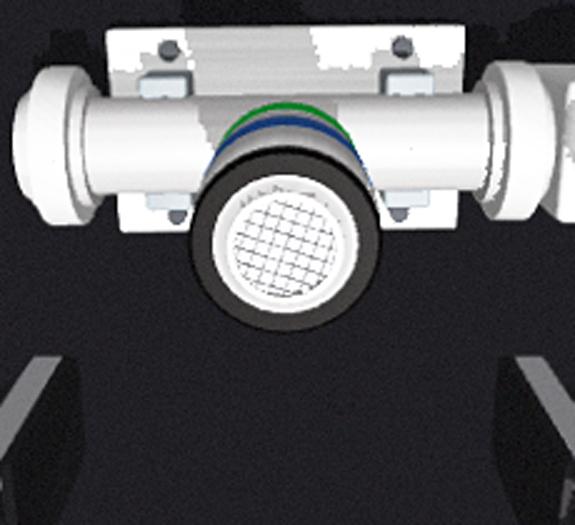

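Black ring sits centred on the trap (crop (285,240)). Now the blank.

Request:
{"fn": "apply_moves", "kwargs": {"moves": [-3.4, 13, 0, 0, 0, 0, -3.4, 13, 0, 0, 0, 0, -3.4, 13, 0, 0, 0, 0, -3.4, 13, 0, 0, 0, 0, -3.4, 13, -1, 0, 0, 0, -3.4, 13, -2, 0, 0, 0, -3.4, 13, -3, 0, 0, 0, -3.4, 13, -4, 0, 0, 0, -3.4, 13, -5, 0, 0, 0, -3.4, 13, -5, 0, 0, 0, -3.4, 13, -5, 0, 0, 0, -3.4, 13, -5, 0, 0, 0], "claw": 85, "newtons": 40}}

```text
clock: 25.87
tcp_pos: [0.4567, 0.0594, 0.1436]
orientation: [-0.002, 0.637, 0.771, -0.001]
wrist_force: [1.1, -0.1, 0.1]
finger_gap: 0.0727
grip_force: 0.0
```

Run:
```python
from h import *
r=shot('wrist','w14'); t=tcp(); print(t)
h=cv2.cvtColor(r['image'],cv2.COLOR_BGR2HSV); u,v=pix(r,[.459,.059,.012])[0]; print(u,v)
k=np.zeros(h.shape[:2],np.uint8); cv2.circle(k,(int(u),int(v)),55,255,-1)
for s in (15,25): print(s,circ(r,cv2.inRange(h,(0,0,60),(180,s,255))&k,.012))
```

```text
(array([0.4583, 0.0589, 0.145 ]), array([-2.000e-04,  6.376e-01,  7.704e-01, -3.000e-04]), 1.759)
289.05550916773467 204.7792355287333
15 (array([0.4574, 0.0569, 0.0279]), array([0.4573, 0.0567, 0.0533, 0.0554]))
25 (array([0.4575, 0.0568, 0.028 ]), array([0.4572, 0.0567, 0.0536, 0.0559]))
```

Request:
{"fn": "apply_moves", "kwargs": {"moves": [-0.03, -0.08, -1.3, 0, 0, 0, -0.03, -0.08, -2.7, 0, 0, 0, -0.03, -0.08, -4, 0, 0, 0, -0.03, -0.08, -5, 0, 0, 0, -0.03, -0.08, -5.4, 0, 0, 0, -0.03, -0.08, -5.6, 0, 0, 0, -0.03, -0.08, -5.6, 0, 0, 0, -0.03, -0.08, -5.6, 0, 0, 0]}}

```text
clock: 26.58
tcp_pos: [0.4593, 0.0564, 0.0063]
orientation: [0.001, 0.638, 0.77, 0.001]
wrist_force: [0.7, -0.5, 0.0]
finger_gap: 0.0724
grip_force: 0.0
```

Request:
{"fn": "apply_moves", "kwargs": {"moves": [0, 0, 0, 0, 0, 0, 0, 0, 0, 0, 0, 0, 0, 0, 0, 0, 0, 0, 0, 0, 0, 0, 0, 0, 0, 0, 0, 0, 0, 0, 0, 0, 0, 0, 0, 0, 0, 0, 0, 0, 0, 0], "claw": 40, "newtons": 40}}

```text
clock: 27.17
tcp_pos: [0.4592, 0.0568, 0.0069]
orientation: [0.002, 0.638, 0.77, 0.001]
wrist_force: [-1.0, -0.9, 6.3]
finger_gap: 0.0527
grip_force: 40.6
```

Request:
{"fn": "apply_moves", "kwargs": {"moves": [0, 0, 1.5, 0, 0, 0, 0, 0, 3, 0, 0, 0, 0, 0, 4.5, 0, 0, 0, 0, 0, 6, 0, 0, 0, 0, 0, 7.5, 0, 0, 0, 0, 0, 9.2, 0, 0, 0, 3.38, -12.87, 9.2, 0, 0, 0, 3.38, -12.87, 9.2, 0, 0, 0, 3.38, -12.87, 9.2, 0, 0, 0, 3.38, -12.87, 9.2, 0, 0, 0, 3.38, -12.87, 9.2, 0, 0, 0, 3.38, -12.87, 9.2, 0, 0, 0, 3.38, -12.87, 9.2, 0, 0, 0, 3.38, -12.87, 9.2, 0, 0, 0, 3.38, -12.87, 9.2, 0, 0, 0, 3.38, -12.87, 9.2, 0, 0, 0, 3.38, -12.87, 9.2, 0, 0, 0, 3.38, -12.87, 9.2, 0, 0, 0]}}

```text
clock: 28.67
tcp_pos: [0.5418, -0.2634, 0.2356]
orientation: [-0.0, 0.637, 0.771, 0.0]
wrist_force: [-0.1, 0.6, -0.6]
finger_gap: 0.0531
grip_force: 43.4
```

Run:
```python
from h import *
r=shot('wrist','w15'); t=tcp(); print(t,status.get_state()['finger_gap'])
g=cv2.cvtColor(r['image'],cv2.COLOR_BGR2GRAY); u,v=pix(r,t[0]+[0,0,.0076])[0]; print(u,v)
k=np.zeros_like(g); cv2.circle(k,(int(u),int(v)),70,255,-1)
print(circ(r,cv2.inRange(g,90,255)&k,t[0][2]+.0076))
```

```text
(array([ 0.542 , -0.2632,  0.2357]), array([1.000e-04, 6.370e-01, 7.709e-01, 1.000e-04]), 1.76) 0.05313241835742134
286.8507841402323 288.9401424380306
(array([ 0.5405, -0.26  ,  0.029 ]), array([ 0.5406, -0.2604,  0.0522,  0.0582]))
```

View pics/w15.png

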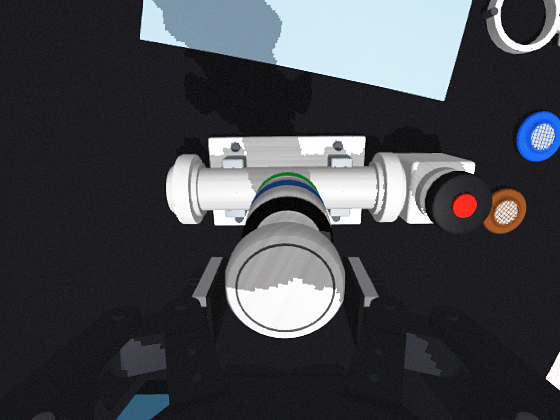

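Blank held level (groove centred at (286,287)), right over the black ring. Lower.

Request:
{"fn": "apply_moves", "kwargs": {"moves": [0.05, -0.06, -0.6, 0, 0, 0, 0.05, -0.06, -1.1, 0, 0, 0, 0.05, -0.06, -1.35, 0, 0, 0, 0.05, -0.06, -1.5, 0, 0, 0, 0.05, -0.06, -1.62, 0, 0, 0, 0.05, -0.06, -1.72, 0, 0, 0, 0.05, -0.06, -1.78, 0, 0, 0, 0.05, -0.06, -1.78, 0, 0, 0, 0.05, -0.06, -1.78, 0, 0, 0]}}

```text
clock: 29.47
tcp_pos: [0.5436, -0.2663, 0.1909]
orientation: [0.0, 0.638, 0.77, 0.0]
wrist_force: [0.3, 0.2, -1.2]
finger_gap: 0.053
grip_force: 43.4
```

Request:
{"fn": "apply_moves", "kwargs": {"moves": [0, 0, -0.03, 0, 0, 0, 0, 0, -0.06, 0, 0, 0, 0, 0, -0.06, 0, 0, 0, 0, 0, -0.06, 0, 0, 0]}}

```text
clock: 29.8
tcp_pos: [0.5438, -0.2664, 0.19]
orientation: [0.001, 0.638, 0.77, 0.0]
wrist_force: [-1.6, 1.1, 4.4]
finger_gap: 0.0529
grip_force: 43.9
```

Request:
{"fn": "apply_moves", "kwargs": {"moves": [0, 0, 0, 0, 0, 0, 0, 0, 0, 0, 0, 0, 0, 0, 0, 0, 0, 0, 0, 0, 0, 0, 0, 0, 0, 0, 0, 0, 0, 0, 0, 0, 0, 0, 0, 0, 0, 0, 0, 0, 0, 0, 0, 0, 1.2, 0, 0, 0, 0, 0, 2.5, 0, 0, 0, 0, 0, 4, 0, 0, 0, 0, 0, 4, 0, 0, 0, 0, 0, 4, 0, 0, 0], "claw": 88}}

```text
clock: 30.8
tcp_pos: [0.5447, -0.267, 0.2921]
orientation: [0.003, 0.638, 0.77, 0.0]
wrist_force: [1.0, 0.0, -0.4]
finger_gap: 0.075
grip_force: 0.0
```

Run:
```python
from h import *
r=shot('wrist','w16'); s=shot('scene','s16'); print(tcp())
# predicted outlines of a fully seated stack, drawn on both pictures
th=np.linspace(0,2*np.pi,60)
def draw(r,sc,box):
    im=cv2.resize(r['image'],None,fx=sc,fy=sc,interpolation=cv2.INTER_CUBIC)
    for z,R in [(.197,.0275),(.185,.0275)]:
        p=pix(r,np.c_[.5432+R*np.cos(th),-.2648+R*np.sin(th),z+0*th]); cv2.polylines(im,[np.int32(p*sc)],True,(0,0,255),1)
    x0,y0,x1,y1=[int(a*sc) for a in box]; return im[y0:y1,x0:x1]
a=draw(r,2,(185,140,385,340)); b=draw(s,4,(110,150,210,250)); cv2.imwrite('pics/m16.png',np.hstack([a,b]))
```

```text
(array([ 0.5433, -0.2661,  0.2886]), array([-1.000e-04,  6.376e-01,  7.703e-01,  0.000e+00]), 1.759)
```

View pics/m16.png

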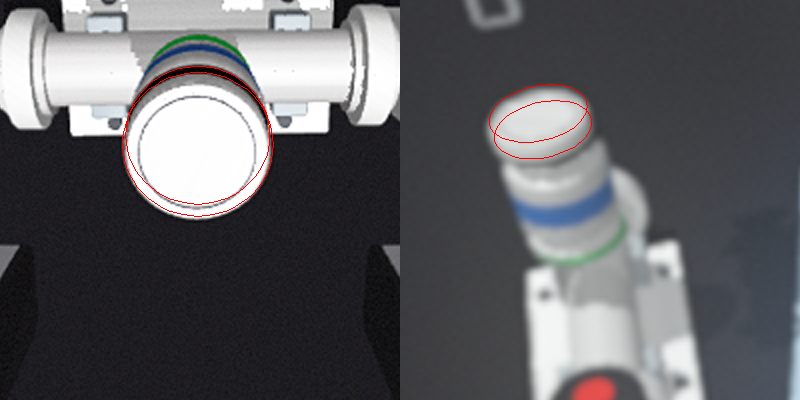

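The stack shows in order, level and centred. The blank's outline matches the one predicted for a fully seated stack in both views: (198,145) left, (540,115) right. The gripper is clear, so I'll hand in.

```bash
python3 -c "
from workcell import job
print(job.hand_in())"
```

```text
the job is handed in; nothing more can be done
None
```

The job is handed in: the yellow cap lies flat in the tray, and the green ring, trap, black ring and blank are stacked on the flange, let go and by contact heights and pictures fully home. The arm never went near the clamps or bottle, and it took about 31 s of the 106 s.

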